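# Square up the memory tiles on the puzzle board

## Robot

A 7-joint arm with a two-finger parallel gripper is mounted at the origin on the work surface. World frame = base frame: x ahead of the robot, y to its left, z up, the work surface at z = 0. Lengths are in mm, angles in rad, forces in N, time in s.
With the tool pointing down it reaches from about 425 to 875 mm from the base axis. Payload 8.4 kg.
Tool frame: the origin (TCP) lies at the very end of the fingers, on their centre line; the grasp point (between the pads) lies manip.grip_depth behind it (manip.grip_depth is the distance from the TCP to the grasp point, in mm); z points along the fingers, y is the line along which they close (so a half turn about z gives the same grasp; the last joint's range is limited). The gripper opens to 85 mm and grips with 20 to 120 N. Pads are 22 mm wide; open, the fingers measure 114 mm over their backs; the gripper's body (76 mm by 85 mm) begins 54 mm behind the grasp point. The pads swing forward as they close: fully open they stand 13 mm farther back than shut.
Start: joints at [-1.248, 0.333, 0.04, 1.465, -0.013, 1.343, -0.059], TCP at [266.11, 593, 231.308] pointing down, gripper open.
Joint ranges: [-2.58, 2.58], [-0.38, 2.09], [-1.3, 1.39], [0.25, 2.4], [-1.5, 4.64], [0.08, 2.09], [-2.65, 2.65]. Speed limits (rad/s): [2.22, 2.22, 2.79, 2.79, 3.14, 3.14, 3.14].

## Interface

Orientations are given as a unit quaternion [w, x, y, z].
In Python, from plant import monitor, cams, manip gives the robot as it stands.
- The arm moves only by the shell command python3 -m pendant 'ROWS' [OPENING] [FORCE]. ROWS is text: rows parted by semicolons, each of 4 numbers parted by spaces: the shift along the tool's x, y, z in cm, then the turn about the tool's z in degrees. In form: dx dy dz roll; .... A call has exactly 8 rows; each row is the pose to reach, as a shift and turn from the pose commanded when the call began, along the tool's axes at that moment; what a row does not reach only later rows make up. A row lasts 1/10 s, in which the tool goes at most 50 mm and 8.59 degrees, less where a joint would pass 70% of its speed; a pose out of reach is approached as far as the arm can. A call with a gripper value outside its range is refused whole. OPENING is the finger opening in cm, from 0 to 8.54, set as the call begins (- or left out, the last holds). The fingers move at their own pace and stop on an object; FORCE is the grip in N (left out, the last holds). Time passes only in rows, so rows that repeat a pose let the fingers close, or fill a call up. It gives the time, the measured TCP pose, the force, the opening and the grip force at its end, in the units of the state.
- monitor.state(): the state, without advancing time (a new reading comes with each control period).
- cams.get_image(name): name is "scene" or "top" or "wrist"; returns a dict with "img" (480x640x3 uint8, red, green, blue), "intrinsics" (3x3 intrinsics, pixels), "k1" (the pictures are not rectified: a ray, as slopes to the right and down, at radius r is drawn at 1 + k1 r^2 times it, then the intrinsics apply), "world_from_camera" (4x4, takes a point from camera to world coordinates). Camera axes: x right, y up, looking along -z (the intrinsics and any distortion apply to the point x, -y, -z); pixel columns grow to the right and rows downward; lengths in mm; the calibration is good to about 2 mm. A picture is of the moment at which its call begins. There is no depth.
- manip.hand_in(): hands the job in; it is judged then, once.
The state is a dict: "time": time; "qpos": joint angles; "qvel": joint speeds; "joint_torque": joint torques, N m; "eef_pos": TCP position; "orientation": TCP orientation; "force": force on the tool from outside, world axes, zero at the start; "torque": the same for the moment, N m; "grip_width": finger opening in mm; "grasp_force": force on a finger pad.
Only numpy, scipy, OpenCV 4.12 (cv2) and the standard library are available. Lean on these libraries where they do the work, as an engineer would, in place of code of your own. Each camera call takes 0.05 s, during which the arm holds its last target. There are 200 camera calls.

## Task

Tidy the four face-down memory tiles into one tight, neat two-by-two square in the corner of the rimmed puzzle board that bears the brass corner plate: tiles lying flat and straight, touching the two rims and one another, and let go. They are of different thickness and too wide to grasp, and two lie snug against a rim, so feel for their tops and rub them along with a light press, or push them; do not lean hard on them, and leave the toys and everything else where they are.

Things in the scene. Friction and masses are not known exactly. Their poses are not given: they have to be found in the camera images.
- board: rimmed puzzle board of smooth lacquered wood, fixed on the table, turned up to 0.1 rad. Inside 300 (x) by 440 mm (y), floor 8 above the table; rim 14 wide, its top 20 above the table. Origin: centre of the underside, at table height; x away from the robot, y to its left, z up. Tiles slide on it easily (friction about 0.25, far less than fingertips on tiles)
- corner (a point): inner corner of the rims at the far left, where the brass corner plate sits on the rim; on the board's floor, at x = +150, y = +220 mm from the board's origin; axes as the board's. In the finished square the tile centres lie 46 and 138 mm from each of these two rims
- tile1: one of four home-made square memory tiles lying face down: 92 x 92 mm, 45 to 160 g, plain dark wood with a thin pale square line; too wide to grasp. Sawn from different offcuts, each has its own thickness, 10 to 20 mm, not known beforehand: feel for the top face. Origin: centre of the underside, on the board's floor; x, y along its edges, z up. Starts in the far left or far middle part, turned up to 0.3 rad
- tile2: one of four home-made square memory tiles lying face down: 92 x 92 mm, 45 to 160 g, plain dark wood with a thin pale square line; too wide to grasp. Sawn from different offcuts, each has its own thickness, 10 to 20 mm, not known beforehand: feel for the top face. Origin: centre of the underside, on the board's floor; x, y along its edges, z up. Starts in the far left or far middle part, turned up to 0.3 rad
- tile3: one of four home-made square memory tiles lying face down: 92 x 92 mm, 45 to 160 g, plain dark wood with a thin pale square line; too wide to grasp. Sawn from different offcuts, each has its own thickness, 10 to 20 mm, not known beforehand: feel for the top face. Origin: centre of the underside, on the board's floor; x, y along its edges, z up. Starts straight, snug against the near or the right rim
- tile4: one of four home-made square memory tiles lying face down: 92 x 92 mm, 45 to 160 g, plain dark wood with a thin pale square line; too wide to grasp. Sawn from different offcuts, each has its own thickness, 10 to 20 mm, not known beforehand: feel for the top face. Origin: centre of the underside, on the board's floor; x, y along its edges, z up. Starts straight, snug against the near or the right rim
- toy_car: red toy car, 75 x 34 x 32, standing on the board's bare near right part (mm). Bystander: leave alone. Origin: centre of its underside
- pawn: turned wooden game pawn, 48 tall, 32 across, standing in the board's near left corner (mm). Bystander: leave alone. Origin: centre of its underside
- toy_van: white toy van, 95 x 42 x 50, on the table left of the board (mm). Bystander: leave alone. Origin: centre of its underside
- pencil_cup: terracotta cup of pencils, 76 across, about 180 tall with pencils, on the table left of the board's far end (mm). Bystander: leave alone. Origin: centre of its underside
- remote: black remote control, 165 x 46 x 16, on the table right of the board (mm). Bystander: leave alone. Origin: centre of its underside
- mug: blue mug, 82 across, 90 tall, on the table right of the board's far end (mm). Bystander: leave alone. Origin: centre of its underside
- eraser: grey eraser, 60 x 24 x 12, on the table left of the board's near end (mm). Bystander: leave alone. Origin: centre of its underside
Not all that is in view belongs to the job. Leave any purple look-alike of the tile4 alone.

How it is judged (in metres and radians):
At the end, for the whole second after the job is handed in: All four tiles lie flat and at rest on the board's floor in a 2 x 2 square in the brass-plated corner: each tile's centre in board coordinates at x = 104 (-6 to +3) or 12 (-8 to +3) mm and y = 174 (-6 to +3) or 82 (-8 to +3) mm, edges within 0.05 rad of the board's ((x of tile1 in the frame of board between 0.098 and 0.107 m or x of tile1 in the frame of board between 0.004 and 0.015 m) and (y of tile1 in the frame of board between 0.168 and 0.177 m or y of tile1 in the frame of board between 0.074 and 0.085 m) and z of each of tile1, tile2, tile3, tile4 in the frame of board below 0.011 m and angle between each of tile1, tile2, tile3, tile4's own z axis and vertical below 0.05 rad and (angle between the x axis of tile1 and the x axis of board, either way round below 0.05 rad or angle between the x axis of tile1 and the y axis of board, either way round below 0.05 rad) and linear speed of each of tile1, tile2, tile3, tile4 below 0.01 m/s and (x of tile2 in the frame of board between 0.098 and 0.107 m or x of tile2 in the frame of board between 0.004 and 0.015 m) and (y of tile2 in the frame of board between 0.168 and 0.177 m or y of tile2 in the frame of board between 0.074 and 0.085 m) and (angle between the x axis of tile2 and the x axis of board, either way round below 0.05 rad or angle between the x axis of tile2 and the y axis of board, either way round below 0.05 rad) and (x of tile3 in the frame of board between 0.098 and 0.107 m or x of tile3 in the frame of board between 0.004 and 0.015 m) and (y of tile3 in the frame of board between 0.168 and 0.177 m or y of tile3 in the frame of board between 0.074 and 0.085 m) and (angle between the x axis of tile3 and the x axis of board, either way round below 0.05 rad or angle between the x axis of tile3 and the y axis of board, either way round below 0.05 rad) and (x of tile4 in the frame of board between 0.098 and 0.107 m or x of tile4 in the frame of board between 0.004 and 0.015 m) and (y of tile4 in the frame of board between 0.168 and 0.177 m or y of tile4 in the frame of board between 0.074 and 0.085 m) and (angle between the x axis of tile4 and the x axis of board, either way round below 0.05 rad or angle between the x axis of tile4 and the y axis of board, either way round below 0.05 rad)); the robot touches nothing.
It fails at once if a toy, the pawn or another bystander was displaced by more than 20 mm (distance of any of toy_car, pawn, toy_van, pencil_cup, remote, mug, eraser from where it was at the start of the episode above 0.02 m).
It fails at once if a tile was pressed or pushed with more than 60 N (contact force between the fingers and tile1 above 60 N or contact force between the fingers and tile2 above 60 N or contact force between the fingers and tile3 above 60 N or contact force between the fingers and tile4 above 60 N).
It also fails if it takes over 72 s, if anything falls off the work surface, if the arm or the gripper's body presses on something with over 40 N, if the wrist force passes 120 N, or if a joint passes its speed limit or range.

## Working session

There is one attempt and no reset: what is moved stays moved. The work goes in short steps, Python scripts to look and compute and a shell command to move; the robot and the scene stay as the last step left them, time stands still between calls to the robot, and variables do not carry over. Pictures are saved under pics/ and viewed, at most 10 in all, crops included, and the job is handed in when it is done.

```bash
ls; mkdir -p pics; python3 - <<'E'
from plant import monitor,cams,manip
import cv2
s=monitor.state();print(s['time'],s['eef_pos'],s['orientation'],s['force'],s['grip_width'],manip.grip_depth)
for n in("scene","top"):
    d=cams.get_image(n);cv2.imwrite(f'pics/{n}0.png',d['img'][:,:,::-1]);print(n,d['intrinsics'],d['k1'],d['world_from_camera'])
E
```

```text
pics
0.0 [265.96012731 592.59446931 230.41489836] [-1.03706076e-04  2.09355420e-01  9.77839267e-01 -8.16100290e-04] [ 0.40999196 -0.4612943  -0.670634  ] 85.4920568891965 18.700000000000003
scene [[462.39977471   0.         324.77722278]
 [  0.         462.39977471 242.46931869]
 [  0.           0.           1.        ]] -0.008547318864991313 [[-9.44975845e-02 -5.75983621e-01  8.11980957e-01  1.47253053e+03]
 [ 9.95503278e-01 -4.92732356e-02  8.09034718e-02  1.25915827e+01]
 [-6.59014566e-03  8.15974887e-01  5.78049784e-01  7.24642673e+02]
 [ 0.00000000e+00  0.00000000e+00  0.00000000e+00  1.00000000e+00]]
top [[571.63873525   0.         320.96867795]
 [  0.         571.63873525 234.18091655]
 [  0.           0.           1.        ]] -0.016973738612360647 [[ 1.32552688e-02  9.73977222e-01 -2.26257972e-01  1.52343545e+02]
 [-9.99902403e-01  1.39102009e-02  1.30047871e-03 -1.13126809e+02]
 [ 4.41393047e-03  2.26218651e-01  9.74066548e-01  1.50594104e+03]
 [ 0.00000000e+00  0.00000000e+00  0.00000000e+00  1.00000000e+00]]
```

View pics/top0.png

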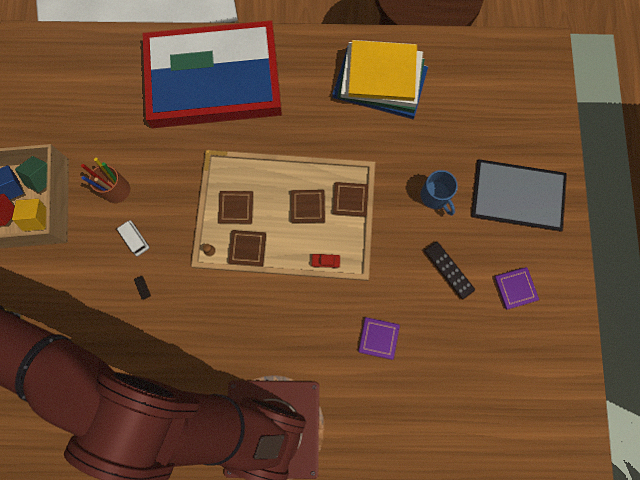

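View pics/scene0.png

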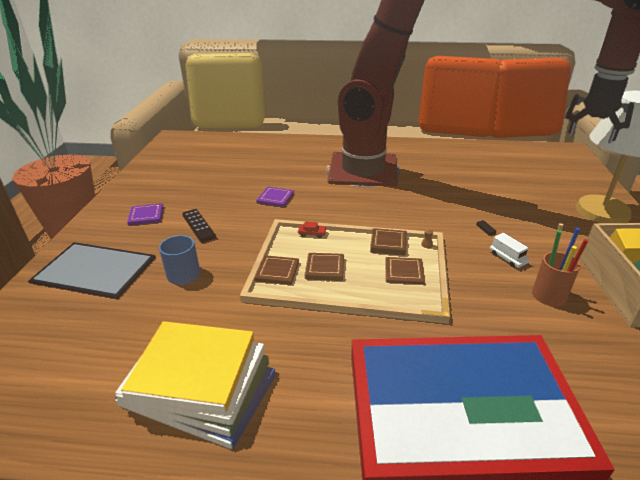

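```bash
cat > h.py <<'E'
import numpy as np,cv2
from plant import monitor,cams,manip
def cast(d,px,z):
    K=d['intrinsics'];T=d['world_from_camera']
    p=(np.asarray(px,float).reshape(-1,2)-K[:2,2])/[K[0,0],K[1,1]]
    u=p.copy()
    for _ in range(5): u=p/(1+d['k1']*(u**2).sum(1,keepdims=True))
    r=np.c_[u[:,0],-u[:,1],-np.ones(len(u))]@T[:3,:3].T
    c=T[:3,3];z=np.broadcast_to(np.asarray(z,float),len(r))
    return (c+r*((z-c[2])/r[:,2])[:,None])[:,:2]
def proj(d,P):
    T=np.linalg.inv(d['world_from_camera']);q=np.asarray(P,float).reshape(-1,3)@T[:3,:3].T+T[:3,3]
    u=np.c_[q[:,0],-q[:,1]]/-q[:,2:];u=u*(1+d['k1']*(u**2).sum(1,keepdims=True))
    return u*[d['intrinsics'][0,0],d['intrinsics'][1,1]]+d['intrinsics'][:2,2]
E
python3 - <<'E'
from h import *
# metric view of plane z=20 from top, 1.5px/mm
d=cams.get_image('top')
c=cast(d,[[200,150],[377,160],[370,280],[192,270],[236,207]],20);print(c.round())
s=1.4;x0,x1,y0,y1=430,820,-260,290
X,Y=np.meshgrid(np.arange(int((y1-y0)*s)),np.arange(int((x1-x0)*s)))
P=np.c_[x1-Y.ravel()/s,y1-X.ravel()/s,np.full(X.size,20.)]
m=proj(d,P).astype(np.float32).reshape(*X.shape,2)
w=cv2.remap(d['img'],m[...,0],m[...,1],cv2.INTER_CUBIC)
cv2.imwrite('pics/met.png',w[:,:,::-1]);print(w.shape)
E
```

```text
[[ 732.  222.]
 [ 709. -267.]
 [ 376. -245.]
 [ 396.  223.]
 [ 569.  115.]]
(546, 770, 3)
```

View pics/met.png

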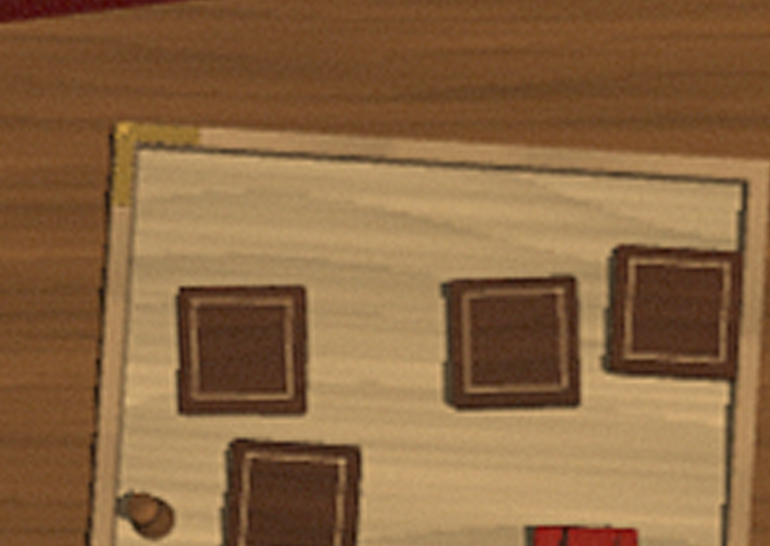

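```bash
cat >> h.py <<'E'
def line(p):
    vx,vy,x,y=cv2.fitLine(p.astype(np.float32),cv2.DIST_HUBER,0,.01,.01).ravel();return np.array([x,y]),np.array([vx,vy])
def tiles(d,roi=(190,150,378,282)):
    a=cv2.resize(d['img'],None,fx=4,fy=4,interpolation=cv2.INTER_CUBIC)
    h=cv2.cvtColor(a,cv2.COLOR_RGB2HSV).astype(int)
    m=((h[...,2]<112)&((h[...,0]<20)|(h[...,0]>170))&(h[...,1]<205)).astype(np.uint8)
    k=np.zeros_like(m);x0,y0,x1,y1=[4*v for v in roi];k[y0:y1,x0:x1]=1;m*=k
    m=cv2.morphologyEx(m,cv2.MORPH_CLOSE,np.ones((13,13)));m=cv2.morphologyEx(m,cv2.MORPH_OPEN,np.ones((41,41)))
    cs,_=cv2.findContours(m,cv2.RETR_EXTERNAL,cv2.CHAIN_APPROX_NONE)
    return [((c.reshape(-1,2)+.5)/4-.5) for c in cs if cv2.contourArea(c)>9000]
E
python3 - <<'E'
from h import *
d=cams.get_image('top');e=cams.get_image('scene')
h=cv2.cvtColor(d['img'],cv2.COLOR_RGB2HSV).astype(int)
m=((h[...,2]>125)&(h[...,0]<30)&(h[...,1]<190)).astype(np.uint8)
m[:145]=0;m[285:]=0;m[:,:185]=0;m[:,385:]=0
m=cv2.morphologyEx(m,cv2.MORPH_OPEN,np.ones((3,3)))
c=max(cv2.findContours(m,cv2.RETR_EXTERNAL,cv2.CHAIN_APPROX_NONE)[0],key=cv2.contourArea).reshape(-1,2)
w=cast(d,c,20);hull=cv2.convexHull(w.astype(np.float32));r=cv2.minAreaRect(hull);print(r,cv2.boxPoints(r).round(1))
b=cv2.boxPoints(r);
# line fits on each side, trimmed
b=b[np.argsort(np.arctan2(*(b-b.mean(0)).T))]
for i in range(4):
    p,q=b[i],b[(i+1)%4];t=(q-p)/np.linalg.norm(q-p);n=np.array([-t[1],t[0]])
    s=(w-p)@t/np.linalg.norm(q-p);o=abs((w-p)@n);k=(s>.08)&(s<.92)&(o<9)
    P,V=line(w[k]);print(P.round(1),V.round(4),k.sum())
for n,D,roi in(('top',d,(190,150,378,282)),('scene',e,(235,215,460,325))):
    for t in tiles(D,roi):
        q=cast(D,t,23).astype(np.float32);print(n,t.mean(0).round(),cv2.minAreaRect(q),cast(D,t,8).mean(0)-cast(D,t,28).mean(0))
E
```

```text
((555.675048828125, -30.585235595703125), (496.4740905761719, 334.6060485839844), 86.05680847167969) [[ 371.7 -266.7]
 [ 705.5 -289.7]
 [ 739.7  205.6]
 [ 405.8  228.6]]
[391.9 -22.4] [0.0599 0.9982] 158
[569.1 215.1] [ 0.9981 -0.0613] 100
[718.9 -39.5] [0.0538 0.9986] 150
[ 640.  -281.6] [ 0.4782 -0.8783] 9
top [247. 248.] ((457.4119567871094, 82.56182861328125), (97.621826171875, 93.12336730957031), 86.69975280761719) [4.1076951  2.62488589]
top [235. 207.] ((568.9315185546875, 117.19511413574219), (91.54273986816406, 92.91194915771484), 0.818108081817627) [5.61495159 3.10403994]
top [307. 206.] ((574.1466064453125, -75.49815368652344), (92.3379898071289, 95.44584655761719), 0.8357961177825928) [5.68968521 0.5020472 ]
top [350. 199.] ((595.8781127929688, -190.87646484375), (96.76447296142578, 93.22126770019531), 87.34679412841797) [ 5.9751878  -1.06006077]
```

```bash
cat >> h.py <<'E'
O=np.array([555.9,-18.5]);TH=-0.0565
EX=np.array([np.cos(TH),np.sin(TH)]);EY=np.array([-EX[1],EX[0]])
def w2b(p): r=np.asarray(p)[...,:2]-O; return np.stack([r@EX,r@EY],-1)
def b2w(p): return O+p[0]*EX+p[1]*EY
def go(bx,by,z):
    s=monitor.state();w,x,y,zz=s['orientation'];a=2*np.arctan2(y,x) # x_tool angle
    xt=np.array([np.cos(a),np.sin(a)]);yt=np.array([np.sin(a),-np.cos(a)])
    D=b2w((bx,by))-s['eef_pos'][:2];roll=-np.degrees((TH+np.pi-a+np.pi)%(2*np.pi)-np.pi)
    print('t',round(s['time'],2),'b',w2b(s['eef_pos']).round(1),'z',s['eef_pos'][2].round(2),'F',s['force'].round(1),'| row',(D@xt/10).round(2),(D@yt/10).round(2),((s['eef_pos'][2]-z)/10).round(2),'roll',roll.round(2))
E
python3 -c "
from h import *
go(5,136,60)
d=cams.get_image('top')
print(w2b(cast(d,[[207,253],[325,266]],8)))"
python3 -m pendant 2>&1 | head -5
```

```text
t 0.25 b [-323.9  594. ] z 230.88 F [ 0.2 -0.4  0.2] | row -47.08 -31.02 17.09 roll -20.93
[[-123.02509626  200.2429866 ]
 [-135.86204606 -116.34114074]]
invalid input
```

```bash
python3 -m pendant '-3 -2 0 -6;-7 -4.6 0 -14;-11 -7.2 0 -20.9;-15 -9.8 0 -20.9;-19 -12.4 0 -20.9;-23 -15 0 -20.9;-27 -17.6 0 -20.9;-30 -19.8 0 -20.9' 0 20; python3 -c "
from h import *
go(5,136,60)"
```

```text
time: 1.1
eef_pos: [460.3, 286.6, 231.6]
orientation: [0.0, 0.03, 1.0, -0.0]
force: [0.4, -0.6, -0.1]
grip_width: -0.0
grasp_force: 0.0
t 1.1 b [-112.7  299.2] z 231.58 F [ 0.4 -0.6 -0.1] | row -11.81 -16.29 17.16 roll -0.16
```

```bash
python3 -m pendant '-3 -4 0 0;-6 -8 2 0;-9 -12 6 0;-11.8 -16.2 10 0;-11.8 -16.2 14 0;-11.8 -16.2 17 0;-11.8 -16.2 19 0;-11.8 -16.2 19 0' ; python3 -c "
from h import *
go(5,136,28)"
```

```text
time: 1.9
eef_pos: [565.0, 120.1, 38.0]
orientation: [-0.003, 0.029, 1.0, -0.001]
force: [0.2, 0.5, 0.3]
grip_width: -0.2
grasp_force: 0.0
t 1.9 b [  1.2 138.9] z 38.04 F [0.2 0.5 0.3] | row -0.38 -0.29 1.0 roll -0.06
```

```bash
python3 -m pendant '0 0 0.5 0;0 0 1 0;0 0 1.2 0;0 0 1.4 0;0 0 1.6 0;0 0 1.6 0;0 0 1.6 0;0 0 1.6 0' ; python3 -c "
from h import *
go(5,136,20)"
```

```text
time: 2.7
eef_pos: [567.4, 121.1, 25.4]
orientation: [0.0, 0.029, 1.0, 0.0]
force: [-0.7, -0.5, -0.0]
grip_width: 0.0
grasp_force: 0.0
t 2.7 b [  3.6 140. ] z 25.45 F [-0.7 -0.5 -0. ] | row -0.14 -0.4 0.54 roll -0.03
```

```bash
python3 -m pendant '0 -0.2 0.05 0;0 -0.4 0.1 0;0 -0.4 0.15 0;0 -0.4 0.2 0;0 -0.4 0.25 0;0 -0.4 0.3 0;0 -0.4 0.3 0;0 -0.4 0.3 0'
```

```text
time: 3.5
eef_pos: [567.1, 117.1, 22.3]
orientation: [-0.0, 0.028, 1.0, -0.0]
force: [-0.3, 0.6, -0.4]
grip_width: -0.0
grasp_force: 0.0
```

```bash
python3 -m pendant '0 0 0.05 0;0 0 0.1 0;0 0 0.15 0;0 0 0.2 0;0 0 0.25 0;0 0 0.3 0;0 0 0.3 0;0 0 0.3 0'
```

```text
time: 4.3
eef_pos: [567.1, 117.1, 19.3]
orientation: [0.0, 0.029, 1.0, -0.0]
force: [1.3, -0.4, 0.4]
grip_width: -0.1
grasp_force: 0.0
```

```bash
python3 -m pendant '0 0 0.05 0;0 0 0.1 0;0 0 0.1 0;0 0 0.15 0;0 0 0.15 0;0 0 0.15 0;0 0 0.15 0;0 0 0.15 0'
```

```text
time: 5.1
eef_pos: [567.9, 117.2, 19.2]
orientation: [0.001, 0.029, 1.0, 0.0]
force: [-2.0, -1.2, 11.7]
grip_width: -0.3
grasp_force: 5.8
```

```bash
python3 -m pendant '-0.3 0 0 0;-0.9 0 0 0;-1.7 0 0 0;-2.5 0 0 0;-3.3 0 0 0;-4.1 0 0 0;-4.7 0 0 0;-5 0 0 0'
```

```text
time: 5.9
eef_pos: [618.3, 114.5, 19.2]
orientation: [0.001, 0.029, 1.0, 0.0]
force: [-3.0, -0.3, 11.1]
grip_width: 0.2
grasp_force: 5.7
```

```bash
python3 -m pendant '-0.7 0 0 0;-1.5 0 0 0;-2.3 0 0 0;-3.1 0 0 0;-3.9 0 0 0;-4.7 0 0 0;-5.4 0 0 0;-6 0 0 0'; python3 - <<'E'
from h import *
go(104,174,19)
d=cams.get_image('top');x=d['img'][140:290,185:385];cv2.imwrite('pics/a.png',cv2.resize(x,None,fx=4,fy=4,interpolation=cv2.INTER_CUBIC)[:,:,::-1])
E
```

```text
time: 6.7
eef_pos: [677.3, 111.2, 19.2]
orientation: [0.0, 0.028, 1.0, 0.0]
force: [-6.4, 0.9, 12.7]
grip_width: 0.2
grasp_force: 6.4
t 6.7 b [113.9 136.4] z 19.21 F [-6.4  0.9 12.7] | row 0.99 3.76 0.02 roll -0.02
```

View pics/a.png

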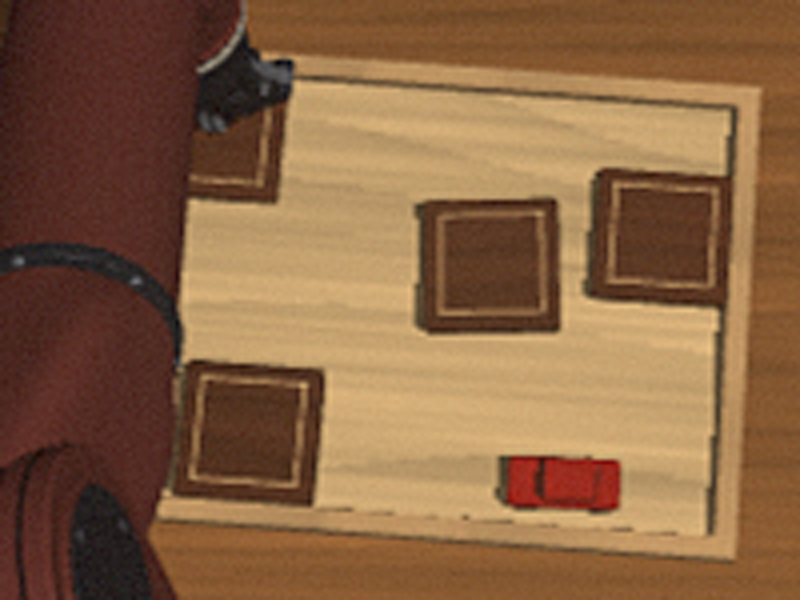

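The picture shows tile 1 (px ~230,150 in the crop) at the far rim under the finger; the other tiles and car are undisturbed. Next, rub it left.

```bash
python3 -m pendant '-0.1 0.3 0 0;-0.2 0.9 0 0;-0.2 1.6 0 0;-0.2 2.3 0 0;-0.2 3 0 0;-0.2 3.7 0 0;-0.2 4.3 0 0;-0.2 4.8 0 0'; python3 -m pendant '0 0.1 0 0;-0.1 0.2 0 0;-0.2 0.3 0 0;-0.3 0.4 0 0;-0.4 0.4 0 0;-0.4 0.4 0 0;-0.4 0.4 0 0;-0.4 0.4 0 0';python3 - <<'E'
from h import *
go(21,-56,60)
E
```

```text
time: 7.55
eef_pos: [682.9, 157.7, 19.3]
orientation: [0.001, 0.029, 1.0, -0.0]
force: [-1.0, -3.3, 8.2]
grip_width: -0.3
grasp_force: 4.2
time: 8.35
eef_pos: [686.4, 161.6, 19.2]
orientation: [0.0, 0.029, 1.0, -0.0]
force: [-3.3, -2.9, 10.7]
grip_width: 0.0
grasp_force: 5.5
t 8.35 b [120.1 187.2] z 19.2 F [-3.3 -2.9 10.7] | row 9.88 -24.33 -4.08 roll -0.06
```

```bash
python3 -m pendant '0 0 -1.5 0;0 0 -3 0;2 -4.9 -3 0;4 -9.8 -3 0;6 -14.7 -3 0;8 -19.6 -3 0;9.9 -24.3 -2.5 0;9.9 -24.3 -1.5 0'; python3 - <<'E'
from h import *
go(21,-56,24)
d=cams.get_image('top');x=d['img'][140:290,185:385];cv2.imwrite('pics/b.png',cv2.resize(x,None,fx=4,fy=4,interpolation=cv2.INTER_CUBIC)[:,:,::-1])
for t in tiles(d):
        q=cast(d,t,20).astype(np.float32);r=cv2.minAreaRect(q);print(w2b(r[0]).round(1),np.round(r[1],1),round(r[2],1))
E
```

```text
time: 9.15
eef_pos: [571.9, -81.1, 35.0]
orientation: [0.001, 0.032, 0.999, -0.001]
force: [-0.7, -0.4, 0.0]
grip_width: -0.2
grasp_force: 0.0
t 9.15 b [ 19.5 -61.6] z 34.98 F [-0.7 -0.4  0. ] | row -0.14 0.57 1.1 roll -0.44
[-4.4 16.8] [366.8 479.1] 0.8
```

View pics/b.png

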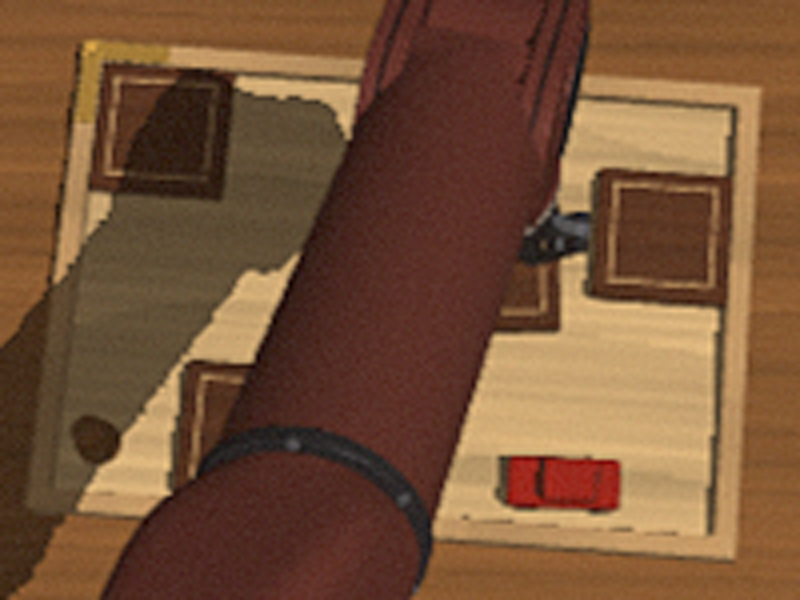

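Tile 1 (px 165,130) sits in the brass corner, aligned; the pawn, the car and the other tiles are where they were.

```bash
python3 -m pendant '0 0.3 0.3 0;0 0.6 0.5 0;0 0.6 0.7 0;0 0.6 0.75 0;0 0.6 0.8 0;0 0.6 0.8 0;0 0.6 0.8 0;0 0.6 0.8 0'
```

```text
time: 10.0
eef_pos: [573.6, -68.7, 24.9]
orientation: [0.0, 0.029, 1.0, -0.0]
force: [-0.0, -0.3, -0.1]
grip_width: -0.3
grasp_force: 0.0
```

```bash
python3 -m pendant '0 0 0.05 0;0 0 0.1 0;0 0 0.15 0;0 0 0.2 0;0 0 0.25 0;0 0 0.25 0;0 0 0.25 0;0 0 0.25 0'
```

```text
time: 10.8
eef_pos: [574.6, -68.8, 24.1]
orientation: [0.001, 0.029, 1.0, 0.0]
force: [-3.2, -0.5, 16.1]
grip_width: 0.0
grasp_force: 8.0
```

```bash
python3 -m pendant '-0.4 0 0 0;-1.4 0 0 0;-2.6 0 0 0;-4 0 0 0;-5.4 0 0 0;-6.8 0 0 0;-8.2 0 0 0;-9.4 0 0 0';python3 -m pendant '-0.1 0.4 0 0;-0.2 1.4 0 0;-0.2 2.7 0 0;-0.2 4.1 0 0;-0.2 5.5 0 0;-0.2 6.9 0 0;-0.2 8.2 0 0;-0.2 9 0 0'
```

```text
time: 11.6
eef_pos: [668.2, -74.3, 24.2]
orientation: [0.0, 0.029, 1.0, 0.0]
force: [-9.1, 0.4, 18.1]
grip_width: -0.1
grasp_force: 9.3
time: 12.4
eef_pos: [675.8, 15.8, 24.2]
orientation: [0.001, 0.028, 1.0, -0.0]
force: [-2.2, -3.0, 10.9]
grip_width: -0.5
grasp_force: 5.9
```

```bash
python3 -m pendant '0 0.4 0 0;0 1.2 0 0;0 2.2 0 0;0 3.2 0 0;0 4.2 0 0;0 5 0 0;0 5.6 0 0;0 5.8 0 0';python3 -m pendant '-0.1 0.1 0 0;-0.2 0.2 0 0;-0.3 0.3 0 0;-0.3 0.4 0 0;-0.3 0.5 0 0;-0.3 0.6 0 0;-0.3 0.6 0 0;-0.3 0.6 0 0';python3 - <<'E'
from h import *
go(-104,95,60)
E
```

```text
time: 13.2
eef_pos: [679.4, 72.8, 24.2]
orientation: [0.002, 0.029, 1.0, -0.0]
force: [-1.2, -5.0, 11.1]
grip_width: -0.1
grasp_force: 5.5
time: 14.0
eef_pos: [682.7, 77.5, 24.2]
orientation: [0.002, 0.029, 1.0, -0.001]
force: [-0.6, -4.9, 10.7]
grip_width: -0.0
grasp_force: 5.5
t 14.0 b [121.2 103. ] z 24.22 F [-0.6 -4.9 10.7] | row 22.52 -0.85 -3.58 roll -0.12
```

```bash
python3 -m pendant '0 0 -1.5 0;0 0 -3 0;4.5 -0.2 -3 0;9 -0.4 -3 0;13.5 -0.6 -3 0;18 -0.8 -3 0;22 -0.8 -2.5 0;22 -0.8 -1 0'; python3 - <<'E'
from h import *
go(-100,95,24)
E
```

```text
time: 14.8
eef_pos: [457.2, 85.0, 33.6]
orientation: [-0.0, 0.028, 1.0, 0.001]
force: [0.4, 0.2, -0.0]
grip_width: 0.2
grasp_force: 0.0
t 14.8 b [-104.4   97.8] z 33.61 F [ 0.4  0.2 -0. ] | row -0.44 -0.28 0.96 roll 0.06
```

```bash
python3 -m pendant '0 0 0.05 0;0 0 0.1 0;0 0 0.15 0;0 0 0.2 0;0 0 0.25 0;0 0 0.3 0;0 0 0.3 0;0 0 0.3 0'
```

```text
time: 15.6
eef_pos: [461.0, 84.0, 29.3]
orientation: [-0.0, 0.029, 1.0, -0.0]
force: [-0.1, 0.2, 0.5]
grip_width: -0.1
grasp_force: 0.0
```

```bash
python3 -m pendant '0 0 0.05 0;0 0 0.1 0;0 0 0.15 0;0 0 0.2 0;0 0 0.25 0;0 0 0.3 0;0 0 0.3 0;0 0 0.3 0'
```

```text
time: 16.4
eef_pos: [461.6, 84.2, 27.1]
orientation: [0.0, 0.029, 1.0, 0.0]
force: [-2.5, -0.5, 10.8]
grip_width: -0.0
grasp_force: 5.0
```

```bash
python3 -m pendant '-0.4 0 0.02 0;-1.2 0 0.02 0;-2.2 0 0.02 0;-3.2 0 0.02 0;-4.2 0 0.02 0;-5.2 0 0.02 0;-6.2 0 0.02 0;-7 0 0.02 0'; python3 -m pendant '-0.6 0 0 0;-1.4 0 0 0;-2.2 0 0 0;-3 0 0 0;-3.8 0 0 0;-4.6 0 0 0;-5.2 0 0 0;-5.6 0 0 0'
```

```text
time: 17.2
eef_pos: [532.1, 80.4, 27.1]
orientation: [0.001, 0.029, 1.0, 0.0]
force: [-3.5, 0.6, 11.9]
grip_width: 0.0
grasp_force: 5.9
time: 18.0
eef_pos: [587.1, 77.3, 27.2]
orientation: [-0.0, 0.028, 1.0, 0.0]
force: [-7.6, -0.2, 14.3]
grip_width: -0.1
grasp_force: 7.4
```

```bash
python3 -m pendant '-0.1 0.4 0 0;-0.1 1.3 0 0;-0.1 2.6 0 0;-0.1 3.9 0 0;-0.1 5.2 0 0;-0.1 6.5 0 0;-0.1 7.7 0 0;-0.1 8.6 0 0'; python3 -m pendant '-0.1 0.2 0 0;-0.2 0.3 0 0;-0.3 0.4 0 0;-0.4 0.5 0 0;-0.5 0.6 0 0;-0.5 0.6 0 0;-0.5 0.6 0 0;-0.5 0.6 0 0';python3 - <<'E'
from h import *
go(50,-165,60)
E
```

```text
time: 18.8
eef_pos: [593.8, 163.0, 27.2]
orientation: [0.001, 0.028, 1.0, 0.0]
force: [-0.3, -4.7, 8.0]
grip_width: -0.1
grasp_force: 4.4
time: 19.6
eef_pos: [598.6, 167.7, 27.2]
orientation: [0.0, 0.029, 1.0, -0.0]
force: [-4.3, -3.4, 10.5]
grip_width: 0.2
grasp_force: 5.5
t 19.6 b [ 32.1 188.3] z 27.19 F [-4.3 -3.4 10.5] | row -1.83 -35.32 -3.28 roll -0.07
```

```bash
python3 -m pendant '0 0 -1.5 0;0 -2 -3 0;-0.3 -7 -3 0;-0.7 -12 -3 0;-1 -17 -3 0;-1.3 -22 -3 0;-1.6 -27 -3 0;-1.8 -31 -3 0'; python3 -m pendant '0 -2.5 0 0;0 -4.2 0.8 0;0 -4.2 1.6 0;0 -4.2 2 0;0 -4.2 2.2 0;0 -4.2 2.2 0;0 -4.2 2.2 0;0 -4.2 2.2 0'; python3 - <<'E'
from h import *
go(50,-165,24)
d=cams.get_image('top');x=d['img'][140:290,185:385];cv2.imwrite('pics/c.png',cv2.resize(x,None,fx=4,fy=4,interpolation=cv2.INTER_CUBIC)[:,:,::-1])
E
```

```text
time: 20.4
eef_pos: [597.8, -146.5, 57.5]
orientation: [0.001, 0.03, 1.0, -0.0]
force: [0.0, 0.2, 0.3]
grip_width: 0.0
grasp_force: 0.0
time: 21.2
eef_pos: [596.3, -183.5, 34.5]
orientation: [0.0, 0.028, 1.0, 0.0]
force: [-0.5, 0.4, -0.6]
grip_width: 0.2
grasp_force: 0.0
t 21.2 b [  49.7 -162.5] z 34.46 F [-0.5  0.4 -0.6] | row -0.03 -0.25 1.05 roll 0.02
```

View pics/c.png

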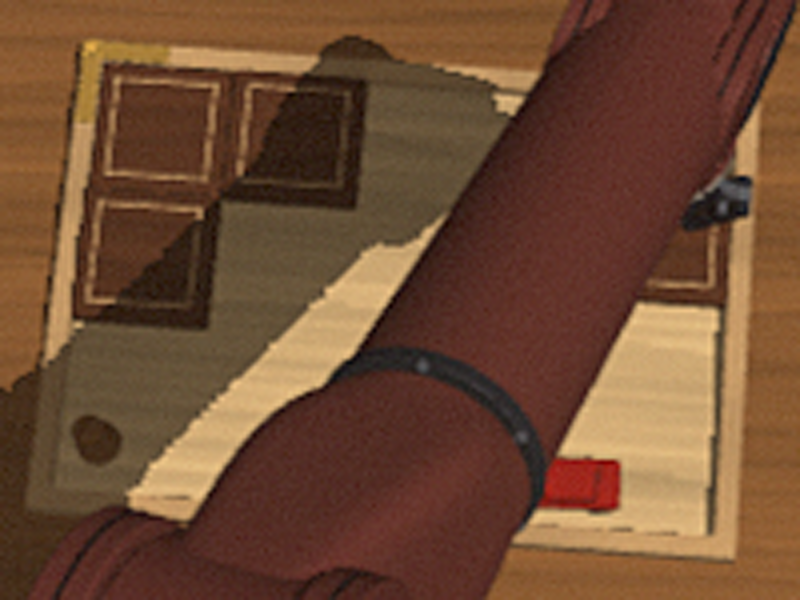

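Three tiles (px 165,130; 300,140; 150,258) form a tight L in the corner; the finger hovers over the fourth (px 690,240). Feel for its top.

```bash
python3 -m pendant '0 0 0.3 0;0 0 0.5 0;0 0 0.6 0;0 0 0.65 0;0 0 0.7 0;0 0 0.75 0;0 0 0.75 0;0 0 0.75 0'
```

```text
time: 22.05
eef_pos: [596.0, -184.1, 26.7]
orientation: [0.0, 0.029, 1.0, -0.0]
force: [0.1, -0.9, 0.4]
grip_width: 0.2
grasp_force: 0.0
```

```bash
python3 -m pendant '0 0 0.05 0;0 0 0.1 0;0 0 0.15 0;0 0 0.2 0;0 0 0.25 0;0 0 0.3 0;0 0 0.3 0;0 0 0.3 0'
```

```text
time: 22.85
eef_pos: [595.9, -184.1, 23.6]
orientation: [-0.0, 0.029, 1.0, -0.0]
force: [0.3, -0.5, 0.1]
grip_width: 0.0
grasp_force: 0.0
```

```bash
python3 -m pendant '0 0 0.05 0;0 0 0.1 0;0 0 0.15 0;0 0 0.2 0;0 0 0.25 0;0 0 0.3 0;0 0 0.3 0;0 0 0.3 0'
```

```text
time: 23.65
eef_pos: [596.6, -184.2, 21.7]
orientation: [0.001, 0.029, 1.0, -0.0]
force: [-1.6, 1.5, 8.6]
grip_width: -0.3
grasp_force: 4.4
```

```bash
python3 -m pendant '0.2 0.4 0.04 0;0.6 1.2 0.04 0;1.2 2.4 0.04 0;1.9 3.8 0.04 0;2.7 5.4 0.04 0;3.4 7 0.04 0;4 8.5 0.04 0;4.4 9.6 0.04 0'; python3 -m pendant '0 1 0 0;0 2.2 0 0;0 3.6 0 0;0 5.2 0 0;0 6.8 0 0;0 8.2 0 0;0 9.2 0 0;0 9.8 0 0'; python3 - <<'E'
from h import *
go(12,82,24)
d=cams.get_image('top')
cv2.imwrite('pics/d.png',cv2.resize(d['img'][140:290,185:385],None,fx=4,fy=4,interpolation=cv2.INTER_CUBIC)[:,:,::-1])
E
```

```text
time: 24.45
eef_pos: [558.8, -85.5, 21.7]
orientation: [0.002, 0.028, 1.0, -0.0]
force: [0.9, -1.7, 8.2]
grip_width: -0.3
grasp_force: 4.2
time: 25.25
eef_pos: [564.7, 12.5, 21.7]
orientation: [0.002, 0.028, 1.0, 0.0]
force: [0.6, -2.8, 10.2]
grip_width: -0.2
grasp_force: 5.0
t 25.25 b [ 7.  31.4] z 21.65 F [ 0.6 -2.8 10.2] | row -0.49 5.06 -0.23 roll -0.01
```

View pics/d.png

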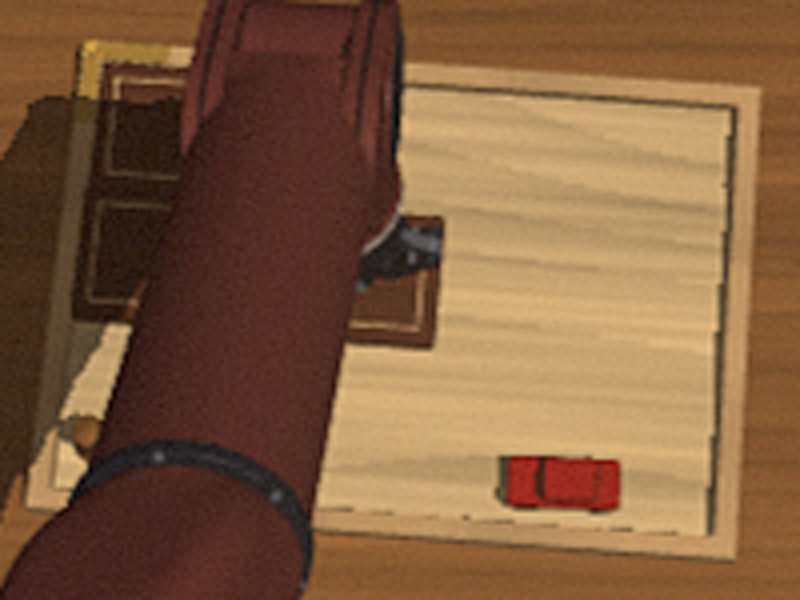

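The fourth tile (right edge at px 440, straight) follows the finger well, about 60 mm from its slot.

```bash
python3 -m pendant '0 0.6 0 0;0 1.6 0 0;0 2.6 0 0;0 3.6 0 0;0 4.6 0 0;0 5.4 0 0;0 6.1 0 0;0 6.6 0 0'; python3 -m pendant '-0.2 0.1 0 0;-0.5 0.2 0 0;-0.8 0.3 0 0;-1.1 0.4 0 0;-1.4 0.4 0 0;-1.7 0.4 0 0;-1.9 0.4 0 0;-2 0.4 0 0'; python3 -m pendant '0 0.1 0 0;0 0.3 0 0;0 0.5 0 0;0 0.7 0 0;0 0.9 0 0;0 1.1 0 0;0 1.2 0 0;0 1.2 0 0';python3 -c "
from h import *
go(12,82,60)"
```

```text
time: 26.1
eef_pos: [568.4, 77.5, 21.7]
orientation: [0.001, 0.029, 1.0, -0.0]
force: [0.1, -5.5, 10.7]
grip_width: -0.1
grasp_force: 5.3
time: 26.9
eef_pos: [587.2, 81.1, 21.6]
orientation: [-0.0, 0.029, 1.0, 0.0]
force: [-7.8, 0.5, 17.3]
grip_width: 0.1
grasp_force: 8.3
time: 27.7
eef_pos: [589.3, 91.7, 21.6]
orientation: [0.001, 0.029, 1.0, -0.0]
force: [-0.2, -3.9, 10.1]
grip_width: -0.0
grasp_force: 5.0
t 27.7 b [ 27.1 111.9] z 21.65 F [-0.2 -3.9 10.1] | row 1.5 -2.99 -3.84 roll -0.09
```

```bash
python3 -m pendant '0 0 -2 0;0 0 -6 0;0 -3 -10 0;2 -7 -13 0;5 -11.5 -15 0;8 -16 -16 0;11 -20.5 -16 0;13 -24 -16 0'; python3 -m pendant '1 -4 0 0;1 -8 0 0;1 -12 0 0;1 -16 0 0;1 -19 0 0;1 -20 0 0;1 -20 0 0;1 -20 0 0'; python3 - <<'E'
from h import *
d=cams.get_image('top');e=cams.get_image('scene')
im=cv2.resize(d['img'][140:290,185:385],None,fx=3,fy=3,interpolation=cv2.INTER_CUBIC)
im2=cv2.resize(e['img'][205:330,230:470],(600,312),interpolation=cv2.INTER_CUBIC)
cv2.imwrite('pics/e.png',cv2.resize(np.vstack([cv2.resize(im,(600,450)),im2]),None,fx=.78,fy=.78,interpolation=cv2.INTER_AREA)[:,:,::-1])
for t in tiles(d):
        q=cast(d,t,22).astype(np.float32);r=cv2.minAreaRect(q);print(w2b(r[0]).round(1),np.round(r[1],1),round(r[2],1))
E
```

```text
time: 28.5
eef_pos: [448.9, -132.2, 180.6]
orientation: [0.001, 0.028, 1.0, 0.0]
force: [0.4, -0.8, 1.0]
grip_width: -0.1
grasp_force: 0.0
time: 29.3
eef_pos: [428.9, -328.7, 179.8]
orientation: [-0.0, 0.028, 1.0, 0.0]
force: [-0.4, 1.0, -0.5]
grip_width: -0.3
grasp_force: 0.0
[-11.3 -13.1] [349.4 467.4] 0.8
```

View pics/e.png

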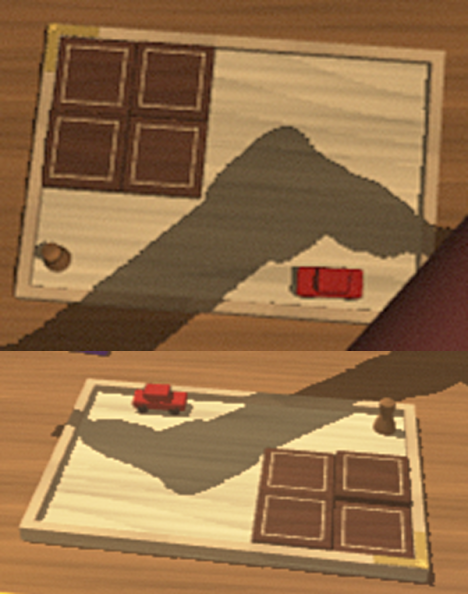

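The top view shows a tight 2x2 block (px 45–212, 38–195), straight in the brass corner; pawn and car unmoved. A quick metric check of each tile by its pale line square:

```bash
python3 - <<'E'
from h import *
d=cams.get_image('top')
s=4
for n,(c,z) in {'A':((104,174),19.2),'B':((104,82),24.1),'D':((12,174),27.1),'C':((12,82),21.7)}.items():
    g=np.arange(-46,46.1,1/s);U,V=np.meshgrid(g,g,indexing='ij')  # board x,y offsets
    W=O+(c[0]+U)[...,None]*EX+(c[1]+V)[...,None]*EY
    m=proj(d,np.c_[W.reshape(-1,2),np.full(U.size,z)]).astype(np.float32).reshape(*U.shape,2)
    w=cv2.GaussianBlur(cv2.remap(d['img'],m[...,0],m[...,1],cv2.INTER_CUBIC)[...,0].astype(np.float32),(0,0),2)
    lo=w[:,len(g)//2-60:len(g)//2+60];lim=[]
    mask=((w>np.median(w)+18)&(abs(U)<41)&(abs(V)<41)).astype(np.uint8)
    k=max(cv2.findContours(mask,cv2.RETR_EXTERNAL,cv2.CHAIN_APPROX_NONE)[0],key=lambda q:cv2.minAreaRect(q)[1][0]*cv2.minAreaRect(q)[1][1])
    r=cv2.minAreaRect(k);print(n,'offset bx,by',np.round([r[0][1]/s-46,r[0][0]/s-46],1),'size',np.round(np.array(r[1])/s,1),'ang',round(r[2],1))
s=monitor.state();print(s['time'],s['force'])
E
```

```text
A offset bx,by [0.1 1.4] size [74.8 75.2] ang 90.0
B offset bx,by [-0.1  1.3] size [75.3 74.3] ang 0.5
D offset bx,by [-0.1  1.4] size [75.3 74.7] ang 0.4
C offset bx,by [-0.1  1.5] size [74.9 75. ] ang 89.8
29.45 [ 0.38546547 -0.03497946 -0.21910699]
```

```bash
python3 -c "
from plant import manip
print(manip.hand_in())"
```

```text
the job is handed in; nothing more can be done
None
```

I rubbed all four tiles into a tight, straight 2×2 square in the brass-plated corner and handed the job in at about 29.5 s. The arm was clear, tile force readings stayed under about 20 N, and the last camera check put every tile within about 1.5 mm and 0.5° of its slot; the hand-in gave no verdict.

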